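# Shut the trimmer guard and set the two-stage lever to run

## Robot

A 6-joint arm with a two-finger parallel gripper is mounted at the origin on the work surface. World frame = base frame: x ahead of the robot, y to its left, z up, the work surface at z = 0. Lengths are in m, angles in degrees, forces in N, time in s.
With the tool pointing down it reaches from about 0.25 to 0.725 m from the base axis. Payload 9.7 kg.
Tool frame: the origin (TCP) lies where the fingers leave the gripper's body, on its centre line; the fingertips stand 73 mm ahead of it and the grasp point (between the pads) lies 54 mm ahead of it; y points along the fingers, x is the direction in which the jaws open and shut, and the axes are right-handed (so a half turn about y gives the same grasp; the last joint's range is limited). The gripper opens to 85 mm and grips with 20 to 120 N. Pads are 22 mm wide; open, the fingers measure 114 mm over their backs; the gripper's body (76 mm by 85 mm) begins 54 mm behind the grasp point. The pads swing forward as they close: fully open they stand 13 mm farther back than shut.
Start: joints at [72.135, 4.979, 10.078, 95.1, 0, 90], TCP at [0.169, 0.523, 0.304] pointing down, gripper open.
Joint ranges: [-179.16, 179.16], [-48.56, 103.87], [-65.8, 70.77], [-126.05, 130.52], [-82.76, 87.17], [-180, 180]. Speed limits (degrees/s): [127.2, 127.2, 147.25, 180, 180, 180].

## Interface

Orientations are given as [roll, pitch, yaw] about the fixed x, y, z axes, in that order (R = Rz(yaw) Ry(pitch) Rx(roll)).
In Python, from workcell import sensors, imaging, bot, models gives the robot as it stands.
- The arm moves only by the tool arm_command, never from a script. Its argument "rows" is one flat list of numbers, 7 for each row, row after row: the shift along the tool's x, y, z in cm, then the turn, a rotation vector about the tool's x, y, z in degrees, then the gripper's target within -1 to 1 (fully open at 1, half-way at 0, shut at -1). A call has 1 to 12 rows; each row is the pose to reach, as a shift and turn from the pose commanded when the call began, along the tool's axes at that moment; what a row does not reach only later rows make up. A row lasts 1/12 s, in which the tool goes at most 41.7 mm and 7.16 degrees, less where a joint would pass 70% of its speed; a pose out of reach is approached as far as the arm can. A call with a gripper value outside its range is refused whole. The fingers move at their own pace and stop on an object; "force" is the grip in N (left out, the last holds). Time passes only in rows, so rows that repeat a pose let the fingers close. It gives the time, the measured TCP pose, the force and the opening at its end, in the units of the state.
- sensors.get_obs(): the state, without advancing time (a new reading comes with each control period).
- imaging.camera(name): name is "scene" or "top" or "wrist"; returns a dict with "pixels" (400x640x3 uint8, blue, green, red), "z_map" (400x640 float32, m along the optical axis (not along the pixel's ray), 0 where there is no reading), "camera_matrix" (3x3 intrinsics, pixels), "world_from_camera" (4x4, takes a point from camera to world coordinates). Camera axes: x right, y up, looking along -z (the intrinsics and any distortion apply to the point x, -y, -z); pixel columns grow to the right and rows downward; lengths in m; the calibration is good to about 2 mm. A picture is of the moment at which its call begins.
- bot.job_done(): hands the job in, once; it reports no verdict.
Trained networks look in the newest picture that a camera, given by its name, has taken for a name from the list of things; names that differ only in an ending like _2 or _b are one class to them, and where a whole thing is asked for, a point or a joint stands for the part that bears it (a point fixed in the world has none). Each returns a list of dicts, best first, with "conf" (0 to 1); they miss things now and then, are a little off and sometimes report something else, mostly with a low value. They report only what shows in the picture. A call takes as long as a camera call.
- models.search_frame(thing, camera): "extent" ([centre column, centre row, width, height] in pixels, round what is visible of it).
- models.spot_point(thing, camera): "location" ([column, row] in pixels: a listed point, or the origin of a listed thing).
The state is a dict: "time": time; "q": joint angles; "qd": joint speeds; "joint_efforts": joint torques, N m; "ee_pos": TCP position; "tcp_rot": TCP orientation; "wrist_force": force on the tool from outside, world axes, zero at the start; "torque": the same for the moment, N m; "opening": finger opening in m.
Only numpy, scipy, OpenCV 4.12 (cv2) and the standard library are available. Lean on these libraries where they do the work, as an engineer would, in place of code of your own. Each camera call takes 0.05 s, during which the arm holds its last target.

## Task

Get the model trimmer ready to run: with the fingertips push the hand crank's knob round until the chrome guard is fully shut in front of the wheel, and only then push the lever on the control box past its first detent (water) right home to its second stop (run) at the back of the slot. The guard must stay shut, and the loose things on the trimmer and the bench stay where they are.

Things in the scene. Friction and masses are not known exactly. Their poses are not given: they have to be found in the camera images.
- trimmer: model trimmer fixed to the bench. Origin: on the bench under its middle; x axis from its front (robot side) to its back, y to its left. White plinth, x -165 to 105, y -180 to 180 mm, its top (the work table) 70 mm above the bench. Right half: upright-shaft wheel under a chrome guard of 66 mm radius with a hand crank on top. Left half: grey control box. Nothing on it is higher than the crank knob (175 mm)
- crank_axis (a point): point on the upright axis about which the guard and its crank turn, 130 mm above the bench, at x 0, y -80 mm of the trimmer
- crank_knob (a point): middle of the crank's upright knob: a black cylinder 16 mm in diameter from 131 to 175 mm above the bench, 52 mm from crank_axis. The flat crank arm below it (14 mm wide, top 131 mm) runs to the hub (26 mm across, top 132 mm)
- guard (a joint): turn of guard and crank, rad: 0 = shut, at its stop, the guard's curved skirt to the trimmer's front and the knob straight towards the trimmer's -x from the axis; grows counterclockwise seen from above as it opens, 1.7 at most. So the knob is pushed clockwise seen from above to shut it. Stays where it is left; friction about 2 N at the knob
- lever (a joint): travel of the two-stage lever, m: 0 = off, front end of its slot (where it starts); about 0.030 (some 2 mm play) = first detent (water); 0.060 = second stop (run), rear end. It slides straight along the trimmer's +x. A sprung cam holds it in each rest: about 3 N to leave off, 5 N to leave the first detent. Let go before about 0.048 it springs back to the detent; beyond, it snaps to the second stop and stays
- gate (a point): middle of the lever's slot, in an aluminium gate plate (110 x 62 mm) on top of the grey control box, 102 mm above the bench, at x 0, y 80 mm of the trimmer. The box reaches x -80 to 100, y 15 to 175 mm of the trimmer
- lever_top (a point): middle of the top of the lever's black paddle, 151 mm above the bench. The paddle is 11 mm thick along the trimmer's x, 32 mm wide along its y, and reaches from 117 to 151 mm above the bench, a thin stem below it. It moves with the lever; at off it stands 30 mm in front of the slot's middle
- cast: small stone dental cast (plinth 46 x 56 x 22 mm) standing loose on the trimmer's work table in front of the wheel; leave it. Origin: centre of its underside
- blank: grey zirconia crown blank, a block 36 x 20 x 16 mm with a short steel stub, lying loose on top of the control box, 70 mm to the left of the lever slot; leave it. Origin: centre of its underside
- articulator: white resin articulator, 90 x 84 x 92 mm, on the bench; leave it. Origin: centre of its underside
- cup: pastel green silicone cup, 84 mm across and 60 mm high, on the bench; leave it. Origin: centre of its underside
- jar: white screw-top jar, 64 mm across and 75 mm high, on the bench; leave it. Origin: centre of its underside
- caliper_long: steel caliper, 170 mm long and 8 mm thick, lying on the bench; leave it. Origin: centre of its underside
- caliper_short: steel caliper, 120 mm long and 8 mm thick, lying on the bench behind the trimmer; leave it. Origin: centre of its underside

How it is judged (in metres and radians):
On the way, in this order (a step that is already met when the one before it is completed fails the run):
1. the guard is shut, the lever still short of its first detent's far side (value of joint guard below 0.06 rad and value of joint lever below 0.045 m), for 0.2 s.
2. the lever is at its second stop, the guard still shut (value of joint guard below 0.06 rad and value of joint lever above 0.057 m), for 0.2 s.
At the end, for the whole second after the job is handed in: the guard is shut (joint guard under 0.06 rad), the lever rests at its second stop (joint lever over 0.057 m of 0.060), and every loose thing is within 20 mm of where it started (all of step 2 and velocity of joint lever below 0.01 m/s and distance of each of cast, blank, articulator, cup, jar, caliper_long, caliper_short from where it was at the start of the episode below 0.02 m); the robot touches nothing.
It fails at once if the lever was pushed beyond its first detent while the guard was not shut (value of joint lever above 0.045 m and value of joint guard above 0.1 rad).
It fails at once if a loose thing on the trimmer or the bench was lifted, carried or pushed away (over 20 mm) (distance of any of cast, blank, articulator, cup, jar, caliper_long, caliper_short from where it was at the start of the episode above 0.02 m).
It also fails if it takes over 56 s, if anything falls off the work surface, if the arm or the gripper's body presses on something with over 40 N, if the wrist force passes 120 N, or if a joint passes its speed limit or range.

## Working session

There is one attempt and no reset: what is moved stays moved. The work goes in short steps, Python scripts to look and compute and a tool call to move; the robot and the scene stay as the last step left them, time stands still between calls to the robot, and variables do not carry over. Pictures are saved under pics/ and viewed, and the job is handed in when it is done.

Besides the shell and the picture viewer there is one more tool, called after "Emit:" by a JSON object that holds its "op" and its "data". arm_command: Moves the arm, as the interface text tells. Its arguments: {"type":"object","properties":{"rows":{"type":"array","items":{"type":"number"}},"force":{"type":"number"}},"required":["rows"]}

```bash
ls; mkdir -p pics
cat > h.py <<'E'
import numpy as np, cv2
from workcell import sensors, imaging, bot, models
def cam(n,save=None):
    c=imaging.camera(n)
    if save: cv2.imwrite('pics/'+save,c['pixels'])
    return c
def ray(c,u,v):
    K=c['camera_matrix'];T=c['world_from_camera']
    d=np.array([(u-K[0,2])/K[0,0],-(v-K[1,2])/K[1,1],-1.0])
    return T[:3,3],T[:3,:3]@d
def atz(c,u,v,z):
    o,d=ray(c,u,v); return o+d*(z-o[2])/d[2]
def dep(c,u,v):
    z=c['z_map'][int(round(v)),int(round(u))]; o,d=ray(c,u,v); return o+d*z
E
python3 - <<'E'
from h import *
print(sensors.get_obs())
H={'crank_axis':.13,'crank_knob':.153,'gate':.102,'lever_top':.151,'trimmer':0,'cast':.07,'blank':.102,'articulator':0,'cup':0,'jar':0}
for n in ['top','scene','wrist']:
    c=cam(n,n+'0.png'); print(n,c['world_from_camera'][:3,3].round(3))
    for t,z in H.items():
        for r in models.spot_point(t,n)[:1]:
            u,v=r['location']; print(t,round(r['conf'],2),np.round([u,v]),atz(c,u,v,z).round(3))
E
```

```text
pics
{'time': 0.0, 'q': array([7.21357119e+01, 5.01156464e+00, 1.00328062e+01, 9.50984392e+01,
       1.24663715e-03, 9.00016531e+01]), 'qd': array([0.02066192, 0.00221704, 0.05570989, 0.02858652, 0.09112036,
       0.02122788]), 'joint_efforts': array([ 8.87945316e-04, -5.20393038e+01,  4.64802969e+01,  1.64178223e-02,
       -4.97818235e-06,  2.65220592e-06]), 'ee_pos': array([0.1686748 , 0.52335735, 0.30316378]), 'tcp_rot': array([-8.99987556e+01,  7.71976391e-02,  7.21340588e+01]), 'wrist_force': array([ 0.59855786,  0.22783252, -1.48593288]), 'torque': array([-0.01963896, -0.00155056, -0.01113742]), 'opening': 0.08525636108377298}
top [4.950e-01 1.000e-03 1.207e+00]
crank_axis 0.59 [352. 210.] [ 0.569 -0.104  0.13 ]
crank_knob 0.68 [190. 239.] [0.478 0.363 0.153]
gate 0.92 [299. 214.] [0.557 0.055 0.102]
lever_top 0.43 [297. 227.] [0.517 0.057 0.151]
trimmer 0.7 [326. 215.] [ 0.56 -0.03  0.  ]
cast 0.66 [343. 250.] [ 0.45  -0.084  0.07 ]
blank 0.52 [272. 209.] [0.57  0.135 0.102]
articulator 0.85 [438. 253.] [ 0.443 -0.399  0.   ]
cup 0.59 [193. 193.] [0.626 0.413 0.   ]
jar 0.57 [190. 238.] [0.478 0.415 0.   ]
scene [1.268 0.048 0.977]
crank_axis 0.85 [286. 177.] [ 0.572 -0.105  0.13 ]
crank_knob 0.74 [269. 168.] [ 0.561 -0.151  0.153]
gate 0.62 [346. 183.] [0.553 0.059 0.102]
lever_top 0.54 [347. 163.] [0.524 0.058 0.151]
trimmer 0.86 [318. 207.] [ 0.57  -0.018  0.   ]
cast 0.81 [302. 159.] [ 0.447 -0.079  0.07 ]
blank 0.42 [372. 188.] [0.565 0.131 0.102]
articulator 0.68 [209. 163.] [ 0.428 -0.385 -0.   ]
cup 0.81 [466. 235.] [ 0.63   0.408 -0.   ]
jar 0.71 [465. 194.] [0.481 0.425 0.   ]
wrist [0.093 0.547 0.373]
jar 0.69 [321. 355.] [0.474 0.432 0.   ]
```

Run:
```python
from h import *
for n,(x0,y0,x1,y1) in {'top':(220,150,420,300),'scene':(200,100,440,260)}.items():
    i=cv2.imread(f'pics/{n}0.png')[y0:y1,x0:x1]; i=cv2.resize(i,None,fx=800/(x1-x0)/1.0,fy=800/(x1-x0),interpolation=cv2.INTER_CUBIC)
    cv2.imwrite(f'pics/{n}0z.png',i); print(i.shape)
```

```text
(600, 800, 3)
(533, 800, 3)
```

View pics/top0z.png

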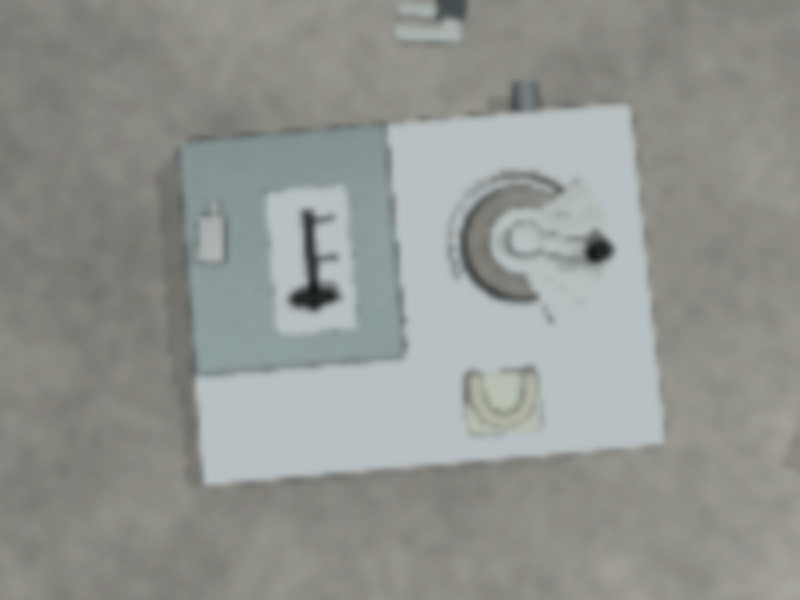

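View pics/scene0z.png

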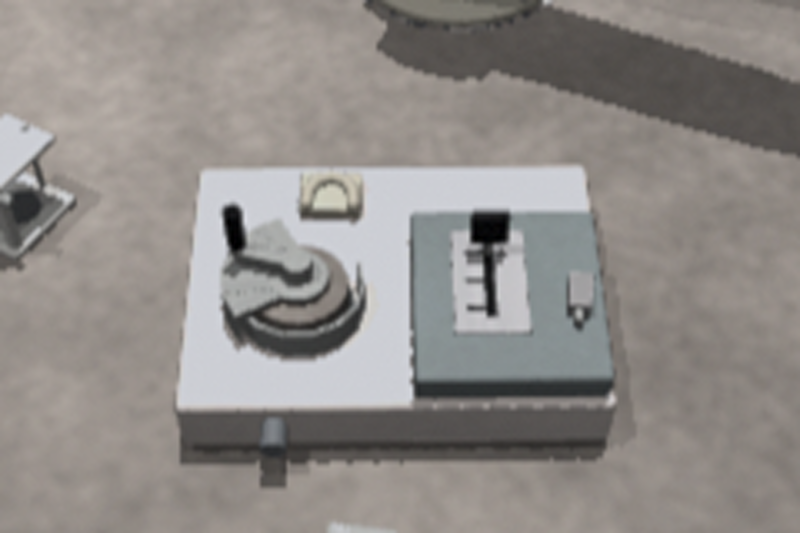

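View pics/top0.png

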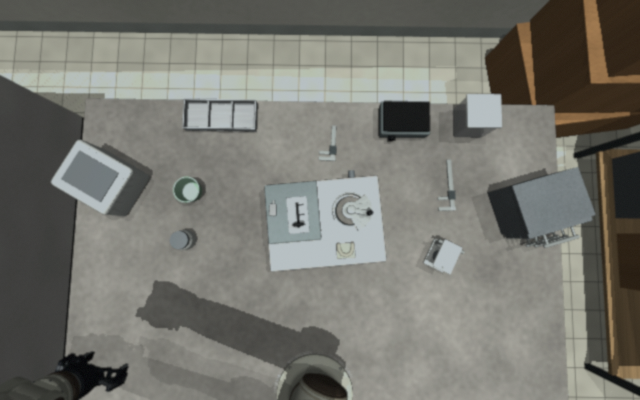

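The top crop shows the hub at about (351,210), the knob at (369,212) to the robot's right, the lever paddle at (298,224) and the cast at (346,250). I'll refine the poses next.

Run:
```python
from h import *
c=cam('top')
Z=lambda u,v,z:atz(c,220+u/4-.4,150+v/4-.4,z)
a=Z(203,485,.07);b=Z(663,442,.07);d=Z(630,103,.07)
print('FL',a,'FR',b,'BR',d,np.linalg.norm(a-b),np.linalg.norm(b-d))
e=a-b; yaw1=np.degrees(np.arctan2(-e[0],e[1])); f=d-b; yaw2=np.degrees(np.arctan2(f[1],f[0])); print(yaw1,yaw2)
y=np.radians((yaw1+yaw2)/2); R=np.array([[np.cos(y),-np.sin(y)],[np.sin(y),np.cos(y)]])
o=np.mean([a[:2]-R@[-.165,.18],b[:2]-R@[-.165,-.18],d[:2]-R@[.105,-.18]],axis=0)
print('origin',o,'yaw',np.degrees(y))
print('axis pred',o+R@[0,-.08],'hub meas',Z(524,240,.132)[:2])
print('gate pred',o+R@[0,.08],'lever pred',o+R@[-.03,.08], 'lever meas',Z(314,297,.151))
print('knob',Z(598,248,.175))
# knob via depth: points above .14 
for n in ['top','scene']:
    c=cam(n);K=c['camera_matrix'];T=c['world_from_camera']
    v,u=np.mgrid[0:400,0:640]; z=c['z_map']
    P=np.stack([(u-K[0,2])/K[0,0]*z,-(v-K[1,2])/K[1,1]*z,-z],-1)@T[:3,:3].T+T[:3,3]
    for nm,lo,hi,y0,y1 in [('knob',.145,.185,-.2,-.02),('lev',.135,.165,0,.11),('blank',.108,.13,.1,.17),('hub',.127,.137,-.2,-.02),('gate',.1,.105,.0,.1),('cast',.085,.1,-.15,-.02)]:
        m=(P[...,2]>lo)&(P[...,2]<hi)&(P[...,1]>y0)&(P[...,1]<y1)&(P[...,0]>.38)&(P[...,0]<.7)&(z>0)
        if m.sum(): print(n,nm,m.sum(),P[m].mean(0).round(3),P[m].min(0).round(3),P[m].max(0).round(3))
```

```text
FL [0.38341154 0.13902095 0.07      ] FR [ 0.42215723 -0.21366727  0.07      ] BR [ 0.68529811 -0.18806509  0.07      ] 0.35481009759205573 0.264383417580231
6.2692699911363965 5.557078133236322
origin [ 0.56537529 -0.02016313] yaw 5.913174062186359
axis pred [ 0.57361699 -0.09973746] hub meas [ 0.57149794 -0.09978524]
gate pred [0.55713359 0.05941121] lever pred [0.52729321 0.05632057] lever meas [0.52635304 0.05305579 0.151     ]
knob [ 0.56365141 -0.14807522  0.175     ]
top knob 33 [ 0.563 -0.151  0.171] [ 0.556 -0.159  0.145] [ 0.571 -0.144  0.178]
top lev 41 [0.527 0.053 0.15 ] [0.52  0.039 0.137] [0.532 0.068 0.155]
top blank 91 [0.572 0.132 0.116] [0.552 0.122 0.108] [0.598 0.143 0.12 ]
top hub 117 [ 0.57  -0.115  0.132] [ 0.559 -0.148  0.127] [ 0.585 -0.089  0.137]
top gate 1190 [0.566 0.051 0.102] [0.476 0.001 0.1  ] [0.659 0.1   0.105]
top cast 295 [ 0.503 -0.087  0.093] [ 0.43  -0.134  0.085] [ 0.628 -0.046  0.1  ]
scene knob 60 [ 0.566 -0.148  0.165] [ 0.555 -0.157  0.146] [ 0.571 -0.141  0.177]
scene lev 76 [0.529 0.058 0.145] [0.522 0.042 0.135] [0.533 0.073 0.154]
scene blank 99 [0.574 0.135 0.115] [0.55  0.125 0.109] [0.599 0.144 0.121]
scene hub 130 [ 0.571 -0.114  0.132] [ 0.557 -0.156  0.127] [ 0.586 -0.086  0.137]
scene gate 1165 [0.574 0.052 0.102] [0.475 0.    0.1  ] [0.66  0.1   0.105]
scene cast 448 [ 0.553 -0.087  0.093] [ 0.428 -0.15   0.085] [ 0.629 -0.043  0.1  ]
```

```bash
cat >> h.py <<'E'
from scipy.spatial.transform import Rotation as Ro
def goal(x,y,z,yaw):
    o=sensors.get_obs(); R0=Ro.from_euler('xyz',o['tcp_rot'],degrees=True)
    R1=Ro.from_euler('xyz',[-90,0,yaw],degrees=True)
    s=R0.inv().apply(np.array([x,y,z])-o['ee_pos'])*100
    r=(R0.inv()*R1).as_rotvec(degrees=True)
    print(np.round(s,2),np.round(r,2))
E
python3 - <<'E'
from h import *
goal(.595,-.155,.30,81); goal(.4,.18,.303,81)
E
```

```text
[-51.5    0.39 -61.39] [-0.   -8.86  0.  ]
[-25.6    0.09 -32.55] [-0.   -8.86  0.  ]
```

Emit:
{"op": "arm_command", "data": {"rows": [-2.5,0,-3.2,0,-4,0,-1,-5.1,0,-6.5,0,-8.9,0,-1,-7.7,0,-9.8,0,-8.9,0,-1,-10.2,0,-13,0,-8.9,0,-1,-12.8,0,-16.3,0,-8.9,0,-1,-15.4,0,-19.5,0,-8.9,0,-1,-17.9,0,-22.8,0,-8.9,0,-1,-20.5,0,-26,0,-8.9,0,-1,-23,0,-29.3,0,-8.9,0,-1,-25.6,0,-32.5,0,-8.9,0,-1,-25.6,0,-32.5,0,-8.9,0,-1], "force": 20}}

```text
time: 2.72
ee_pos: [0.4022, 0.175, 0.3039]
tcp_rot: [-90.1, 0.1, 80.7]
wrist_force: [-0.3, 0.3, 0.1]
opening: -0.0001
```

Run:
```python
from h import *
print(sensors.get_obs()['q'],sensors.get_obs()['tcp_rot'])
goal(.6,-.157,.30,81)
```

```text
[ 23.56155074 -10.17973071  -4.51891835  95.62886657  -0.09829491
  32.9017554 ] [-9.00802156e+01  6.51757218e-02  8.06597223e+01]
[-29.55   0.46 -24.9 ] [ 0.08 -0.34 -0.07]
```

Emit:
{"op": "arm_command", "data": {"rows": [-3,0,-2.5,0,0,0,-1,-6,0,-5,0,0,0,-1,-9,0,-7.5,0,0,0,-1,-12,0,-10,0,0,0,-1,-15,0,-12.5,0,0,0,-1,-18,0,-15,0,0,0,-1,-21,0,-17.5,0,0,0,-1,-24,0,-20.2,0,0,0,-1,-27,0,-22.7,0,0,0,-1,-29.5,0.4,-24.9,0,0,0,-1,-29.5,0.4,-24.9,0,0,0,-1,-29.5,0.4,-24.9,0,0,0,-1]}}

```text
time: 3.72
ee_pos: [0.5999, -0.1515, 0.2983]
tcp_rot: [-89.9, -0.0, 80.9]
wrist_force: [-0.4, 0.6, -0.0]
opening: 0.0005
```

Run:
```python
from h import *
print(sensors.get_obs()['q'],sensors.get_obs()['ee_pos'])
goal(.6,-.157,.213,81)
c=cam('wrist','w1.png'); cam('scene','s1.png')
for t,z in [('crank_knob',.153),('lever_top',.151),('crank_axis',.13)]:
  for r in models.spot_point(t,'wrist')[:1]:
    u,v=r['location']; print(t,r['conf'],u,v,atz(c,u,v,z))
```

```text
[-1.41757166e+01  1.47791333e+01  2.06312737e+01  9.59871657e+01
  1.79864984e-03 -5.07511118e+00] [ 0.59990013 -0.15152069  0.2983121 ]
[-0.54  8.53 -0.12] [-0.13 -0.1   0.01]
crank_knob 0.59 310.1 159.5 [ 0.56242703 -0.15147516  0.153     ]
lever_top 0.85 603.6 61.3 [0.5279739  0.05520468 0.151     ]
crank_axis 0.7 375.4 157.8 [ 0.57389993 -0.09977271  0.13      ]
```

View pics/w1.png

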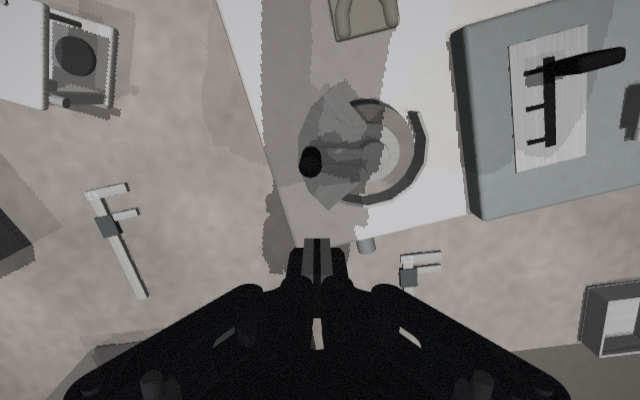

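View pics/s1.png

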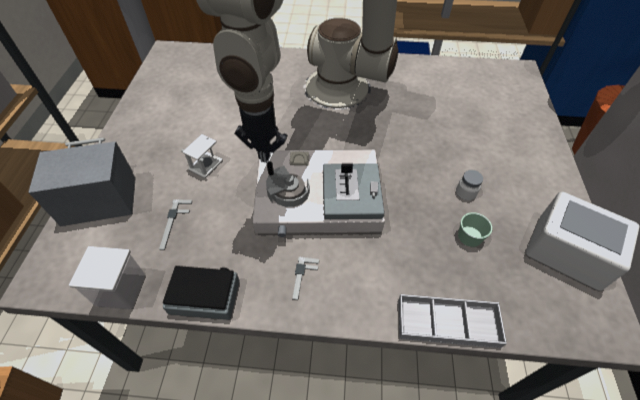

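Wrist view: knob at (310,160) with the closed fingertips directly behind it at about (317,262). The knob is at (0.563,-0.151) by all the cameras. Descending behind it.

Emit:
{"op": "arm_command", "data": {"rows": [-0.3,2,0,0,0,0,-1,-0.3,4,0,0,0,0,-1,-0.3,6,0,0,0,0,-1,-0.3,8,0,0,0,0,-1,-0.3,8.5,0,0,0,0,-1,-0.3,8.5,0,0,0,0,-1]}}

```text
time: 4.47
ee_pos: [0.5983, -0.1522, 0.214]
tcp_rot: [-89.9, -0.0, 81.1]
wrist_force: [-0.8, -0.5, 0.2]
opening: -0.0003
```

```bash
cat > path.py <<'E'
from h import *
o=sensors.get_obs(); print(o['ee_pos'],o['tcp_rot'],o['wrist_force'])
A=np.array([.5725,-.100]); y0=5.9
import sys
off=float(sys.argv[1]); R0=Ro.from_euler('xyz',o['tcp_rot'],degrees=True)
for j in map(float,sys.argv[2:]):   # joint deg
    th=np.radians(180+y0+j); m=np.array([np.sin(th),-np.cos(th)]); k=A+.052*np.array([np.cos(th),np.sin(th)])
    p=k-off*m; yaw=np.degrees(np.arctan2(-m[0],m[1]))
    s=R0.inv().apply(np.array([*p,.213])-o['ee_pos'])*100
    print(j,k.round(3),p.round(3),round(yaw,1),s.round(2),(R0.inv()*Ro.from_euler('xyz',[-90,0,yaw],degrees=True)).as_rotvec(degrees=True).round(1))
E
python3 path.py .019 75 70 65 60 55 50 45 40 35 30
```

```text
[ 0.59829716 -0.1521593   0.21398861] [-8.98871790e+01 -1.26818563e-02  8.10890298e+01] [-0.76133061 -0.49157154  0.19537625]
75.0 [ 0.564 -0.151] [ 0.583 -0.154] 80.9 [-0.45  0.1   1.47] [-0.1  0.2  0. ]
70.0 [ 0.56 -0.15] [ 0.578 -0.155] 75.9 [-0.6   0.1   1.93] [-0.1  5.2  0. ]
65.0 [ 0.555 -0.149] [ 0.573 -0.155] 70.9 [-0.7   0.1   2.41] [-0.1 10.2  0. ]
60.0 [ 0.551 -0.147] [ 0.569 -0.155] 65.9 [-0.76  0.1   2.89] [-0.1 15.2 -0. ]
55.0 [ 0.547 -0.145] [ 0.564 -0.155] 60.9 [-0.78  0.11  3.37] [-0.1 20.2 -0. ]
50.0 [ 0.543 -0.143] [ 0.559 -0.154] 55.9 [-0.76  0.11  3.85] [-0.1 25.2 -0. ]
45.0 [ 0.54 -0.14] [ 0.554 -0.152] 50.9 [-0.7   0.11  4.33] [-0.1 30.2 -0. ]
40.0 [ 0.536 -0.137] [ 0.55  -0.151] 45.9 [-0.59  0.11  4.8 ] [-0.1 35.2 -0. ]
35.0 [ 0.533 -0.134] [ 0.546 -0.148] 40.9 [-0.45  0.11  5.26] [-0.1 40.2 -0. ]
30.0 [ 0.53 -0.13] [ 0.542 -0.146] 35.9 [-0.26  0.11  5.71] [-0.1 45.2 -0. ]
```

Emit:
{"op": "arm_command", "data": {"rows": [-0.3,0,0.8,0,0,0,-1,-0.45,0,1.5,0,0,0,-1,-0.6,0,1.9,0,5,0,-1,-0.7,0,2.4,0,10,0,-1,-0.76,0,2.9,0,15,0,-1,-0.78,0,3.4,0,20,0,-1,-0.76,0,3.85,0,25,0,-1,-0.7,0,4.3,0,30,0,-1,-0.6,0,4.8,0,35,0,-1,-0.45,0,5.25,0,40,0,-1,-0.25,0,5.7,0,45,0,-1,-0.25,0,5.7,0,45,0,-1]}}

```text
time: 5.47
ee_pos: [0.5417, -0.1467, 0.2167]
tcp_rot: [-90.1, -0.1, 35.8]
wrist_force: [-0.1, -0.3, -0.4]
opening: 0.0002
```

```bash
python3 - <<'E'
from h import *
c=cam('wrist','w2.png')
for t,z in [('crank_knob',.153),('crank_axis',.13)]:
  for r in models.spot_point(t,'wrist')[:1]:
    u,v=r['location']; print(t,r['conf'],u,v,atz(c,u,v,z))
E
python3 path.py .019 30 25 20 15 10 5 2 0 -2
```

```text
crank_knob 0.95 322.1 227.1 [ 0.53283301 -0.1303128   0.153     ]
crank_axis 0.83 407.5 210.4 [ 0.57273682 -0.10175124  0.13      ]
[ 0.54234673 -0.1467055   0.21587425] [-9.00573406e+01 -6.04315761e-02  3.62015372e+01] [-0.63701019 -0.74310821  0.03704061]
30.0 [ 0.53 -0.13] [ 0.542 -0.146] 35.9 [-0.02  0.29  0.12] [0.1 0.3 0.1]
25.0 [ 0.528 -0.127] [ 0.538 -0.143] 30.9 [-0.16  0.29  0.58] [0.1 5.3 0.1]
20.0 [ 0.526 -0.123] [ 0.534 -0.14 ] 25.9 [-0.26  0.29  1.05] [ 0.1 10.3  0.1]
15.0 [ 0.524 -0.119] [ 0.531 -0.136] 20.9 [-0.33  0.29  1.53] [ 0.  15.3  0.1]
10.0 [ 0.522 -0.114] [ 0.528 -0.133] 15.9 [-0.34  0.29  2.01] [ 0.  20.3  0.1]
5.0 [ 0.521 -0.11 ] [ 0.525 -0.128] 10.9 [-0.32  0.28  2.49] [ 0.  25.3  0.1]
2.0 [ 0.521 -0.107] [ 0.524 -0.126] 7.9 [-0.29  0.28  2.78] [ 0.  28.3  0.1]
0.0 [ 0.521 -0.105] [ 0.523 -0.124] 5.9 [-0.26  0.28  2.97] [ 0.  30.3  0.1]
-2.0 [ 0.521 -0.104] [ 0.522 -0.122] 3.9 [-0.22  0.28  3.16] [ 0.  32.3  0.1]
```

View pics/w2.png

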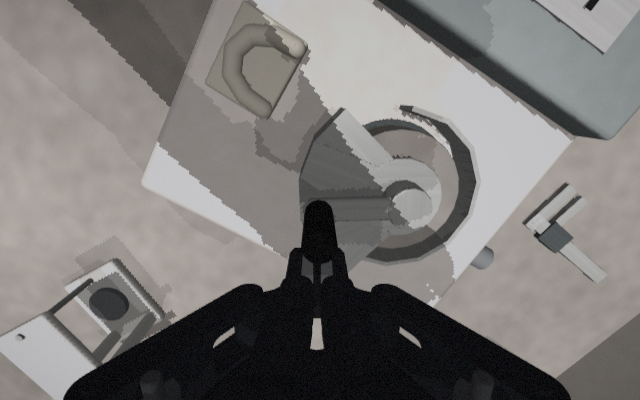

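The knob, at (319,225), is riding in the middle of the fingers and the guard is turning with it. Continuing to shut, slower near the stop.

Emit:
{"op": "arm_command", "data": {"rows": [-0.15,0.2,0.6,0,5,0,-1,-0.26,0.2,1.05,0,10,0,-1,-0.32,0.2,1.5,0,15,0,-1,-0.34,0.2,2,0,20,0,-1,-0.32,0.2,2.3,0,23,0,-1,-0.32,0.2,2.5,0,25,0,-1,-0.3,0.2,2.65,0,27,0,-1,-0.29,0.2,2.8,0,28,0,-1,-0.26,0.2,2.9,0,29,0,-1,-0.26,0.2,3.0,0,30,0,-1,-0.25,0.2,3.05,0,30,0,-1]}}

```text
time: 6.53
ee_pos: [0.5226, -0.1235, 0.2132]
tcp_rot: [-90.0, -0.0, 6.0]
wrist_force: [1.7, -4.6, 0.8]
opening: 0.0003
```

```bash
python3 - <<'E'
from h import *
c=cam('wrist','w3.png')
for t,z in [('crank_knob',.153),('crank_axis',.13)]:
  for r in models.spot_point(t,'wrist')[:1]:
    u,v=r['location']; print(t,r['conf'],u,v,atz(c,u,v,z))
E
python3 path.py .019 0 -2 -4
```

```text
crank_knob 0.95 317.8 231.3 [ 0.52151339 -0.10555332  0.153     ]
crank_axis 0.62 410.9 213.4 [ 0.57335078 -0.10004484  0.13      ]
[ 0.52259143 -0.12353124  0.21309109] [-9.00183028e+01 -3.54902970e-02  6.07609133e+00] [ 2.09209191 -3.46636966  3.10147276]
0.0 [ 0.521 -0.105] [ 0.523 -0.124] 5.9 [ 0.01  0.01 -0.07] [0.  0.2 0. ]
-2.0 [ 0.521 -0.104] [ 0.522 -0.122] 3.9 [-0.06  0.01  0.11] [0.  2.2 0. ]
-4.0 [ 0.521 -0.102] [ 0.521 -0.121] 1.9 [-0.11  0.01  0.3 ] [0.  4.2 0. ]
```

View pics/w3.png

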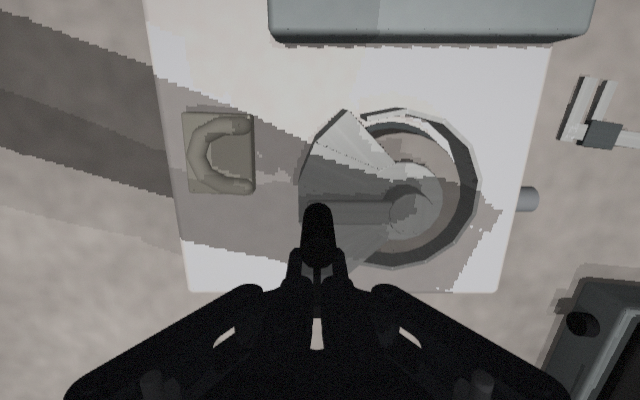

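Knob reads (0.5215,-0.1055), about 0 rad, and force is rising. I'll press on gently to confirm the stop.

Emit:
{"op": "arm_command", "data": {"rows": [0,0,0.1,0,0,0,-1,0,0,0.2,0,0,0,-1,0,0,0.3,0,0,0,-1,0,0,0.3,0,0,0,-1]}}

```text
time: 7.02
ee_pos: [0.5225, -0.1229, 0.2132]
tcp_rot: [-90.4, -0.0, 5.9]
wrist_force: [2.5, -19.2, -0.1]
opening: 0.0001
```

Force is 19 N with only 0.6 mm of motion, so the guard is at its stop. Backing off and rising.

Emit:
{"op": "arm_command", "data": {"rows": [0,0,-0.8,0,0,0,-1,0,0,-2,0,0,0,-1,0,-1,-2,0,0,0,-1,0,-4,-2,0,0,0,-1,0,-7,-2,0,0,0,-1,0,-8,-2,0,0,0,-1,0,-8,-2,0,0,0,-1]}}

```text
time: 7.6
ee_pos: [0.5248, -0.1404, 0.2965]
tcp_rot: [-90.1, -0.3, 6.0]
wrist_force: [0.3, -0.1, -0.5]
opening: 0.0
```

Run:
```python
from h import *
print(sensors.get_obs()['q'])
for n in ['wrist','top','scene']:
  c=cam(n,n+'4.png')
  for t,z in [('crank_knob',.153),('crank_axis',.13),('lever_top',.151)]:
   for r in models.spot_point(t,n)[:1]:
    u,v=r['location']; print(n,t,round(r['conf'],2),u,v,atz(c,u,v,z).round(3))
# lever at off (.5275,.0555); paddle half 5.5 + finger 11 -> centre 16.5 front; start 35 mm in front
d=np.array([np.cos(np.radians(5.9)),np.sin(np.radians(5.9))]); L=np.array([.5278,.0555]); p=L-.035*d; print(p)
goal(*p,.29,96); goal(*p,.29,-84)
```

```text
[-1.49927529e+01  3.66624678e+00  7.85890423e+00  9.39249504e+01
  2.88970252e-02  6.89632301e+01]
wrist crank_knob 0.71 316.2 159.4 [ 0.522 -0.104  0.153]
wrist crank_axis 0.63 380.1 157.2 [ 0.574 -0.102  0.13 ]
top crank_knob 0.71 354.2 227.9 [ 0.517 -0.109  0.153]
top crank_axis 0.88 349.7 209.6 [ 0.572 -0.097  0.13 ]
top lever_top 0.52 295.8 224.5 [0.524 0.06  0.151]
scene crank_knob 0.68 286.9 160.5 [ 0.531 -0.107  0.153]
scene crank_axis 0.64 288.1 178.6 [ 0.576 -0.099  0.13 ]
scene lever_top 0.52 348.0 165.0 [0.531 0.061 0.151]
[0.4929854  0.05190226]
[-1.07  0.27 19.44] [-2.000e-02 -8.996e+01 -1.000e-02]
[-1.07  0.27 19.44] [ 1.000e-02  9.004e+01 -2.000e-02]
```

View pics/wrist4.png

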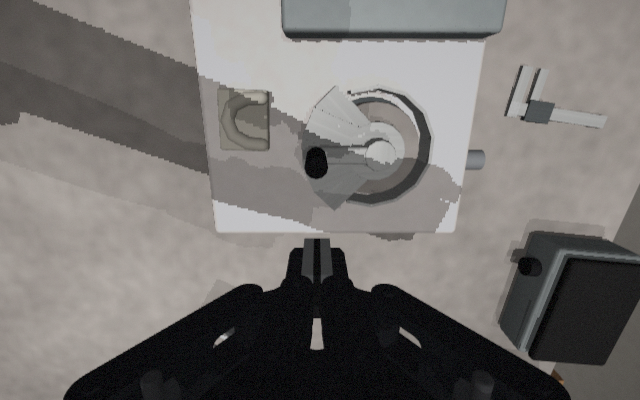

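Guard looks shut: the arm points straight at the trimmer's front and the knob is at (316,160). Moving in front of the lever and turning to yaw 96.

Emit:
{"op": "arm_command", "data": {"rows": [-0.1,0,2,0,-7,0,-1,-0.2,0,4,0,-14,0,-1,-0.3,0,6,0,-21,0,-1,-0.4,0,8,0,-28,0,-1,-0.5,0,10,0,-35,0,-1,-0.6,0,12,0,-42,0,-1,-0.7,0,14,0,-49,0,-1,-0.8,0,16,0,-56,0,-1,-0.9,0,18,0,-63,0,-1,-1.1,0.3,19.4,0,-70,0,-1,-1.1,0.3,19.4,0,-77,0,-1,-1.1,0.3,19.4,0,-84,0,-1]}}

```text
time: 9.2
ee_pos: [0.4926, 0.0523, 0.2898]
tcp_rot: [-90.0, -0.0, 90.5]
wrist_force: [-0.4, 1.0, -0.6]
opening: -0.0001
```

Emit:
{"op": "arm_command", "data": {"rows": [0,0,0,0,-6,0,-1,0,0,0,0,-6,0,-1]}}

```text
time: 9.37
ee_pos: [0.4928, 0.0516, 0.2899]
tcp_rot: [-90.0, 0.0, 96.3]
wrist_force: [0.4, -0.1, 0.2]
opening: 0.0001
```

Run:
```python
from h import *
print(sensors.get_obs()['q'])
for n in ['wrist','scene']:
  c=cam(n,n+'5.png')
  for t,z in [('lever_top',.151),('gate',.102),('crank_knob',.153)]:
   for r in models.spot_point(t,n)[:1]:
    u,v=r['location']; print(n,t,round(r['conf'],2),u,v,atz(c,u,v,z).round(3))
d=np.array([np.cos(np.radians(5.9)),np.sin(np.radians(5.9))]); L=np.array([.5278,.0555]); p=L-.035*d
goal(*p,.200,95.9)
```

```text
[ 5.97828292e+00 -2.76687681e+00  6.53857326e-01  9.34166631e+01
 -3.97229519e-04 -3.48315304e-01]
wrist lever_top 0.81 321.9 247.4 [0.525 0.058 0.151]
wrist crank_knob 0.7 112.2 224.0 [ 0.521 -0.104  0.153]
scene lever_top 0.64 347.0 161.7 [0.519 0.058 0.151]
scene gate 0.8 346.4 182.0 [0.551 0.06  0.102]
scene crank_knob 0.84 289.2 159.7 [ 0.528 -0.101  0.153]
[ 0.05  8.99 -0.02] [0.   0.06 0.  ]
```

View pics/wrist5.png

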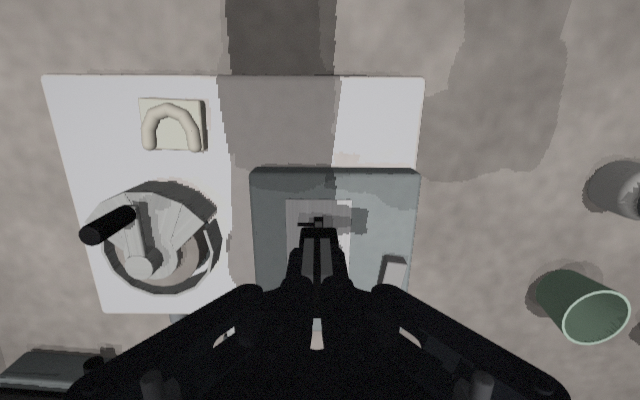

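Fingers sit in front of the lever, in line with it, and the knob is still at its shut place. Descending.

Emit:
{"op": "arm_command", "data": {"rows": [0,2,0,0,0,0,-1,0,4,0,0,0,0,-1,0,6,0,0,0,0,-1,0,8,0,0,0,0,-1,0,9,0,0,0,0,-1,0,9,0,0,0,0,-1]}}

```text
time: 10.27
ee_pos: [0.492, 0.0513, 0.1977]
tcp_rot: [-89.8, 0.0, 96.0]
wrist_force: [0.2, 0.3, -0.2]
opening: 0.0003
```

Emit:
{"op": "arm_command", "data": {"rows": [0,0,-0.5,0,0,0,-1,0,0,-1,0,0,0,-1,0,0,-1.5,0,0,0,-1,0,0,-2,0,0,0,-1,0,0,-2.5,0,0,0,-1,0,0,-3,0,0,0,-1,0,0,-3.5,0,0,0,-1,0,0,-4,0,0,0,-1,0,0,-4.5,0,0,0,-1,0,0,-4.5,0,0,0,-1]}}

```text
time: 11.1
ee_pos: [0.5386, 0.0563, 0.1996]
tcp_rot: [-90.0, -0.0, 96.0]
wrist_force: [-0.8, -0.4, 0.3]
opening: -0.0
```

Run:
```python
from h import *
o=sensors.get_obs(); print(o['ee_pos'],o['wrist_force'])
for n in ['wrist','scene']:
  c=cam(n,n+'6.png')
  for t,z in [('lever_top',.151),('gate',.102),('crank_knob',.153)]:
   for r in models.spot_point(t,n)[:1]:
    u,v=r['location']; print(n,t,round(r['conf'],2),u,v,atz(c,u,v,z).round(3))
i=cv2.imread('pics/scene6.png')[100:260,200:440]; cv2.imwrite('pics/scene6z.png',cv2.resize(i,(800,533)))
d=np.array([np.cos(np.radians(5.9)),np.sin(np.radians(5.9))]); L=np.array([.5278,.0555])
for s in (.03,.045,.06): goal(*(L+(s-.0165)*d),.2,95.9)
```

```text
[0.53858071 0.05628039 0.19961877] [-0.7910033  -0.4314215   0.26653205]
wrist gate 0.22 100.7 62.2 [ 0.453 -0.067  0.102]
scene lever_top 0.57 468.4 236.6 [0.733 0.358 0.151]
scene gate 0.93 345.5 182.1 [0.551 0.058 0.102]
scene crank_knob 0.59 287.5 159.9 [ 0.529 -0.106  0.153]
[ 0.03 -0.   -0.38] [0.01 0.13 0.  ]
[ 0.03 -0.   -1.88] [0.01 0.13 0.  ]
[ 0.03 -0.   -3.38] [0.01 0.13 0.  ]
```

View pics/scene6z.png

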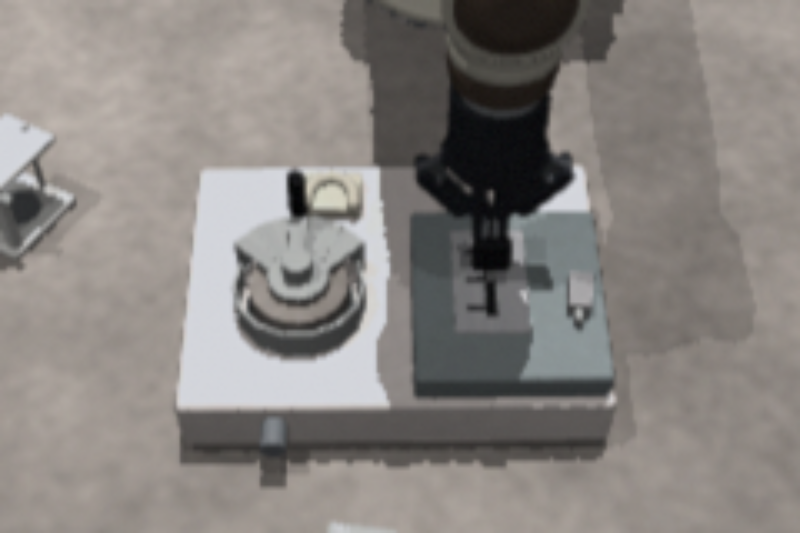

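Scene crop: the paddle at about (492,250) has moved to the first detent with the fingers behind it, and the guard is shut with its knob in front. Pushing on to the second stop.

Emit:
{"op": "arm_command", "data": {"rows": [0,0,-0.5,0,0,0,-1,0,0,-1,0,0,0,-1,0,0,-1.5,0,0,0,-1,0,0,-2,0,0,0,-1,0,0,-2.4,0,0,0,-1,0,0,-2.8,0,0,0,-1,0,0,-3.1,0,0,0,-1,0,0,-3.3,0,0,0,-1,0,0,-3.5,0,0,0,-1,0,0,-3.6,0,0,0,-1,0,0,-3.6,0,0,0,-1]}}

```text
time: 12.42
ee_pos: [0.5708, 0.0597, 0.1998]
tcp_rot: [-89.6, 0.0, 96.0]
wrist_force: [-19.2, -1.9, 9.5]
opening: 0.0001
```

19 N with the motion stopped at the expected place: second stop reached. Backing off.

Emit:
{"op": "arm_command", "data": {"rows": [0,0,0.5,0,0,0,-1,0,0,1.5,0,0,0,-1,0,0,3,0,0,0,-1,0,-2,3.5,0,0,0,-1,0,-5,5,0,0,0,-1,0,-8,7,0,0,0,-1,0,-10,10,0,0,0,-1,0,-11,13,0,0,0,-1,0,-11,16,0,0,0,-1,0,-11,18,0,0,0,-1,0,-11,18,0,0,0,-1]}}

```text
time: 13.33
ee_pos: [0.392, 0.0408, 0.3113]
tcp_rot: [-90.1, 0.0, 96.0]
wrist_force: [-0.0, -0.0, -1.0]
opening: 0.0
```

Run:
```python
from h import *
o=sensors.get_obs(); print(o['time'],o['ee_pos'],o['wrist_force'])
for n in ['top','scene']:
    c=cam(n,n+'7.png');K=c['camera_matrix'];T=c['world_from_camera']
    v,u=np.mgrid[0:400,0:640]; z=c['z_map']
    P=np.stack([(u-K[0,2])/K[0,0]*z,-(v-K[1,2])/K[1,1]*z,-z],-1)@T[:3,:3].T+T[:3,3]
    for nm,lo,hi,y0,y1 in [('knob',.145,.185,-.2,-.02),('lev',.135,.165,0,.11),('blank',.108,.13,.1,.17)]:
        m=(P[...,2]>lo)&(P[...,2]<hi)&(P[...,1]>y0)&(P[...,1]<y1)&(P[...,0]>.47)&(P[...,0]<.7)&(z>0)
        if m.sum(): print(n,nm,m.sum(),P[m].mean(0).round(3),P[m].min(0).round(3),P[m].max(0).round(3))
    for t,z in [('cast',.07),('blank',.102),('articulator',0),('cup',0),('jar',0)]:
      for r in models.spot_point(t,n)[:1]: print(n,t,round(r['conf'],2),atz(c,*r['location'],z).round(3))
print(0.5278+.06*.9947,.0555+.06*.103)
i=cv2.imread('pics/scene7.png')[100:260,200:440]; cv2.imwrite('pics/scene7z.png',cv2.resize(i,(800,533)))
```

```text
13.3333 [0.39198409 0.04077333 0.31126214] [-0.02851335 -0.01030837 -0.96773077]
top knob 29 [ 0.521 -0.105  0.172] [ 0.514 -0.114  0.147] [ 0.528 -0.099  0.18 ]
top lev 46 [0.586 0.06  0.15 ] [0.58  0.046 0.136] [0.593 0.075 0.156]
top blank 94 [0.572 0.132 0.116] [0.552 0.122 0.108] [0.598 0.142 0.122]
top cast 0.5 [ 0.457 -0.091  0.07 ]
top blank 0.62 [0.57  0.129 0.102]
top articulator 0.63 [ 0.439 -0.397  0.   ]
top cup 0.71 [0.639 0.418 0.   ]
top jar 0.79 [0.472 0.43  0.   ]
scene knob 61 [ 0.524 -0.103  0.165] [ 0.517 -0.111  0.147] [ 0.529 -0.096  0.178]
scene lev 74 [0.589 0.064 0.146] [0.582 0.048 0.135] [0.593 0.08  0.153]
scene blank 100 [0.574 0.135 0.115] [0.551 0.125 0.108] [0.599 0.144 0.121]
scene cast 0.56 [ 0.45  -0.091  0.07 ]
scene blank 0.47 [0.576 0.131 0.102]
scene articulator 0.91 [ 0.426 -0.39   0.   ]
scene cup 0.66 [0.63  0.421 0.   ]
scene jar 0.72 [0.48  0.426 0.   ]
0.5874820000000001 0.06168
```

View pics/scene7z.png

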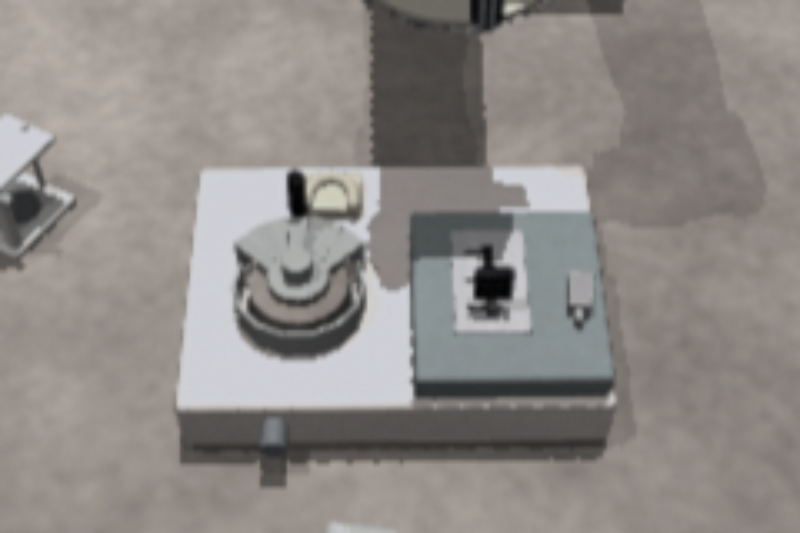

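The scene crop shows the guard shut (knob at about (297,192)), the lever paddle at the rear end of its slot (492,280), and the cast and blank unmoved. By depth, the lever travelled 59–60 mm in both cameras.

```bash
python3 -c "
from h import *
print(bot.job_done())"
```

```text
the job is handed in; nothing more can be done
None
```

The guard is shut and the lever is home at its second stop. I handed the job in at about 13.4 s of the 56 s allowed; `bot.job_done()` gives no verdict.

**What I did:** With the closed fingertips I pushed the crank knob clockwise through about 75° until it met its stop. Then I pushed the lever past the first detent to the rear end of its slot. Both stops showed as about 19 N on the fingertips while they had all but stopped moving. I backed the arm well clear before handing in.

**Last checks:**
- **Guard:** the knob is at about (0.522, -0.104), against (0.521, -0.105) expected when shut.
- **Lever:** depth from both cameras gives 59–60 mm of travel, and the paddle sits at the rear of the slot.
- **Loose things:** the blank's depth position is the same before and after. Network readings for the cast, articulator, cup and jar agree with the start to within about 18 mm, mostly under 13 mm. The widest is the jar in the top view, but the scene camera puts it within 2 mm and the arm never went near it.
- **Contact:** the wrist force was about 1 N or less after backing off.

**Not measured:** I did not measure the two calipers before or after; the arm did not go down near them. The network's lever-top and gate readings were unreliable while the gripper covered the lever (one put the lever top at 0.73 m), so I relied on depth and force there.

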